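# Unpack the barred desk carrier

### The arm

A 6-joint arm with a two-finger parallel gripper is mounted at the origin on the work surface. World frame = base frame: x ahead of the robot, y to its left, z up, the work surface at z = 0. Lengths are in mm, angles in degrees, forces in N, time in s.
With the tool pointing down it reaches from about 375 to 975 mm from the base axis. Payload 3.8 kg.
Tool frame: the origin (TCP) lies midway between the tips of the shut fingers; the grasp point (between the pads) lies 19 mm behind it; z points along the fingers, y is the line along which they close (so a half turn about z gives the same grasp; the last joint's range is limited). The gripper opens to 85 mm and grips with 20 to 120 N. Pads are 22 mm wide; open, the fingers measure 114 mm over their backs; the gripper's body (76 mm by 85 mm) begins 54 mm behind the grasp point. The pads swing forward as they close: fully open they stand 13 mm farther back than shut.
Start: joints at [-74.479, 15.12, 91.902, -0, 72.978, -2.114], TCP at [204.494, -643.273, 231.28] pointing down, gripper open.
Joint ranges: [-150.88, 150.88], [-54.13, 125.18], [17.81, 147.31], [-75.09, 255.09], [0, 152.58], [-146.25, 146.25]. Speed limits (degrees/s): [147.25, 147.25, 180, 180, 180, 180].

### API

Orientations are given as a 3x3 rotation matrix whose columns are the frame's x, y, z axes.
In Python, from bench import env gives the robot as it stands. The module is installed in compiled form; this text tells all that it offers.
- The arm moves only by the tool apply_moves, never from a script. Its argument "moves" is one flat list of numbers, 4 for each row, row after row: the shift along the world's x, y, z scaled (see below), then the turn about the world's z scaled (see below). In form: [tx, ty, tz, turn, tx, ty, tz, turn, ...]. A call has 1 to 20 rows; each row shifts and turns the commanded pose from where the row before left it; what a row does not reach is not made up. The controller multiplies each number of a shift by 50 mm and each number of a turn by 45 degrees. A row lasts 1/8 s, in which the tool goes at most 62.5 mm and 10.7 degrees, less where a joint would pass 70% of its speed; a pose out of reach is approached as far as the arm can. A call with a number of a shift or a turn outside -1 to 1 is refused whole. A call with a gripper value outside its range is refused whole. "claw" is the finger opening in mm, from 0 to 85.4, set as the call begins (left out, the last holds). The fingers move at their own pace and stop on an object; "newtons" is the grip in N (left out, the last holds). Time passes only in rows, so rows that do not move let the fingers close. It gives the time, the measured TCP pose, the force, the opening and the grip force at its end, in the units of the state.
- env.observe(): the state, without advancing time (a new reading comes with each control period).
- env.snapshot(name): name is "side" or "top"; returns (picture, depth): 400x640x3 uint8, blue, green, red; 400x640 float32, mm along the optical axis (not along the pixel's ray), 0 where there is no reading.
- env.calibration(name): a dict with "fx", "fy", "cx", "cy" (pixels), "distortion" ([k1, k2, p1, p2, k3] as OpenCV has them; the pictures are not rectified), "R" (3x3) and "t" (3): a world point X has camera coordinates R X + t. Camera axes: x right, y down, z forward; pixel columns grow to the right and rows downward; lengths in mm; the calibration is good to about 2 mm. A picture is of the moment at which its call begins. calibration takes no time and is no camera call.
- env.hand_in(): hands the job in; it is judged then, once.
Trained networks look in the newest picture that a camera, given by its name, has taken for a name from the list of things; names that differ only in an ending like _2 or _b are one class to them, and where a whole thing is asked for, a point or a joint stands for the part that bears it (a point fixed in the world has none). Each returns a list of dicts, best first, with "p" (0 to 1); they miss things now and then, are a little off and sometimes report something else, mostly with a low value. They report only what shows in the picture. A call takes as long as a camera call. They do not tell look-alikes from the thing itself.
- env.search_frame(camera, label): "rect" ([centre column, centre row, width, height] in pixels, round what is visible of it).
- env.trace(camera, label): "region" (400x640 bool, what is visible of it) and "rect" ([centre column, centre row, width, height] in pixels, round what is visible of it).
- env.tip_of(camera, label): "centre" ([column, row] in pixels: a listed point, or the origin of a listed thing).
The state is a dict: "time_s": time; "joint_positions": joint angles; "qvel": joint speeds; "effort": joint torques, N m; "tool_pos": TCP position; "tool_rot": TCP orientation; "contact_force": force on the tool from outside, world axes, zero at the start; "moment": the same for the moment, N m; "finger_gap": opening from 0.0 (shut) to 1.0 (fully open); "gripper_force": force on a finger pad.
Only numpy, scipy, OpenCV 4.12 (cv2) and the standard library are available. Lean on these libraries where they do the work, as an engineer would, in place of code of your own. Each camera call takes 0.05 s, during which the arm holds its last target. There are 200 camera calls.

### The job

Unpack the stack in the white carrier on the study desk. First lift the wooden bar straight up, kept level, out of its two brackets and lay it in the low dark bar rest; then, from the top down and one at a time, set the round tin upright in the round dish, the power bank in the short wide tray and the wooden pencil box in the long narrow tray, each lying flat inside and in line with its tray. Leave the mug standing where it is.

Things in the scene. Friction and masses are not known exactly. Their poses are not given: they have to be found in the camera images.
- bar_mid (a point): Centre of the loose dark-wood bar, 18 x 300 x 18 mm (x, y, z), long axis along its y. At the start it lies level in the two U brackets of the carrier, its underside 122 mm above the desk and 12 mm above the top of the round tin.
- round_tin_mid (a point): Centre (half-way up) of the loose round aluminium tin with a dark band, 52 mm across, 42 mm high; the top of the stack, underneath the bar. z is its axis, up. At the start it stands on the power bank.
- power_bank_mid (a point): Centre (half-way up) of the loose black power bank, a flat block 66 x 110 x 28 mm (x, y, z), the middle of the stack. Long axis along its y. At the start it lies on the pencil box, overhanging its long sides by about 8 mm.
- pencil_box_mid (a point): Centre (half-way up) of the loose wooden pencil box, closed, 50 x 190 x 32 mm (x, y, z), the bottom of the stack, lying on the carrier's base. Long axis along its y.
- carrier: Fixed white carrier. Origin at the middle of its underside, on the desk. Base plate 90 x 290 x 8 mm (x, y, z). Two posts at y = +-130 mm, 36 mm (x) by 18 mm (y), each ending in a U bracket open at the top: slot 22 mm wide in x, open along y, slot floor 122 mm and prong tops 144 mm above the desk. 242 mm clear between the posts; the stack stands in the middle, its long axes roughly along the carrier's y.
- bar_rest: Fixed low dark-steel rest for the bar. Origin at the middle of its underside. Plate 60 x 290 x 4 mm (x, y, z); the bar lies on the plate along y. At y = +-120 mm stands a shallow saddle: two blocks 30 mm long with 36 mm between them in x, tops 16 mm above the desk. The middle between the saddles is open to both sides.
- dish: Fixed round white dish with a grey lining, for the round tin, 82 mm across outside, 74 mm inside. Origin at the middle of its underside; inner floor 4 mm and rim 9 mm above the desk.
- short_tray: Fixed short wide tray, grey lining with a white rim, for the power bank, 98 x 142 mm outside, 88 x 132 mm inside (x, y). Origin at the middle of its underside; inner floor 4 mm and rim 9 mm above the desk.
- long_tray: Fixed long narrow tray, grey lining with a white rim, for the pencil box, 82 x 222 mm outside, 72 x 212 mm inside (x, y). Origin at the middle of its underside; inner floor 4 mm and rim 9 mm above the desk.
- mug: Loose white mug, 76 mm across, 90 mm high, standing to the left of the trays; to be left alone. Origin at the middle of its underside.
There are look-alikes about, which are no part of the job. There is more than one size of the part that bears round_tin_mid; the job needs the largest.

How it is judged (in metres and radians):
On the way, in this order (a step that is already met when the one before it is completed fails the run):
1. the bar is lifted clear of both brackets, level (z of bar_mid in the frame of carrier above 0.155 m and angle between bar_mid's own y axis and vertical above 1.4 rad), for 0.05 s.
2. the bar lies released in the bar rest (horizontal distance between bar_mid and bar_rest below 0.022 m and z of bar_mid in the frame of bar_rest between 0.01 and 0.016 m and angle between bar_mid's own z axis and vertical below 0.1 rad and angle between the y axis of bar_mid and the y axis of bar_rest, either way round below 0.2 rad and contact force between the fingers and bar below 0.1 N and linear speed of bar below 0.02 m/s), for 0.2 s.
3. the round tin stands released in the round dish (horizontal distance between round_tin_mid and dish below 0.014 m and z of round_tin_mid in the frame of dish between 0.022 and 0.028 m and angle between round_tin_mid's own z axis and vertical below 0.1 rad and contact force between the fingers and round_tin below 0.1 N and linear speed of round_tin below 0.02 m/s), for 0.2 s.
4. the power bank lies released in the short wide tray (horizontal distance between power_bank_mid and short_tray below 0.018 m and z of power_bank_mid in the frame of short_tray between 0.015 and 0.021 m and angle between power_bank_mid's own z axis and vertical below 0.1 rad and angle between the y axis of power_bank_mid and the y axis of short_tray, either way round below 0.2 rad and contact force between the fingers and power_bank below 0.1 N and linear speed of power_bank below 0.02 m/s), for 0.2 s.
5. the pencil box lies released in the long narrow tray (horizontal distance between pencil_box_mid and long_tray below 0.018 m and z of pencil_box_mid in the frame of long_tray between 0.017 and 0.023 m and angle between pencil_box_mid's own z axis and vertical below 0.1 rad and angle between the y axis of pencil_box_mid and the y axis of long_tray, either way round below 0.2 rad and contact force between the fingers and pencil_box below 0.1 N and linear speed of pencil_box below 0.02 m/s), for 0.2 s.
At the end, for the whole second after the job is handed in: Bar flat on the rest (centre within 22 mm), tin upright on the dish floor (14 mm), power bank flat in the short tray, pencil box flat in the long tray (18 mm each); in line within 0.2 rad, heights within 3 mm; all released, at rest; mug upright, within 20 mm of its start (all of step 2 and all of step 3 and all of step 4 and all of step 5 and angle between mug's own z axis and vertical below 0.1 rad and distance of mug from where it was at the start of the episode below 0.02 m); the robot touches nothing.
It fails at once if the bar is tipped more than about 25 degrees from level (angle between bar_mid's own y axis and vertical below 1.13 rad).
It fails at once if the mug is shifted by more than 20 mm or tipped (distance of mug from where it was at the start of the episode above 0.02 m or angle between mug's own z axis and vertical above 0.3 rad).
It also fails if it takes over 136 s, if anything falls off the work surface, if the arm or the gripper's body presses on something with over 40 N, if the wrist force passes 120 N, or if a joint passes its speed limit or range.

## Working session

There is one attempt and no reset: what is moved stays moved. The work goes in short steps, Python scripts to look and compute and a tool call to move; the robot and the scene stay as the last step left them, time stands still between calls to the robot, and variables do not carry over. Pictures are saved under pics/ and viewed, at most 14 in all, crops included, and the job is handed in when it is done.

Besides the shell and the picture viewer there is one more tool, called after "Request:" by a JSON object that holds its "fn" and its "kwargs". apply_moves: Moves the arm, as the interface text tells. Its arguments: {"type":"object","properties":{"moves":{"type":"array","items":{"type":"number"}},"claw":{"type":"number"},"newtons":{"type":"number"}},"required":["moves"]}

```bash
mkdir -p pics; cat > h.py <<'E'
import numpy as np, cv2
from bench import env
def cal(n):
    c=env.calibration(n); K=np.array([[c['fx'],0,c['cx']],[0,c['fy'],c['cy']],[0,0,1.]])
    return K,np.array(c['distortion'],float),np.array(c['R'],float),np.array(c['t'],float)
def onplane(n,uv,z):
    K,D,R,t=cal(n); p=cv2.undistortPoints(np.array(uv,float).reshape(-1,1,2),K,D).reshape(-1,2)
    d=np.c_[p,np.ones(len(p))]@R; o=-R.T@t
    return o+d*((z-o[2])/d[:,2])[:,None]
def cloud(n,depth,mask):
    K,D,R,t=cal(n); v,u=np.nonzero(mask&(depth>0)); z=depth[v,u]
    p=cv2.undistortPoints(np.c_[u,v].astype(float).reshape(-1,1,2),K,D).reshape(-1,2)
    return (np.c_[p,np.ones(len(p))]*z[:,None]-t)@R
E
python3 - <<'E'
from h import *
for n in ("top","side"):
    im,d=env.snapshot(n); cv2.imwrite(f"pics/{n}0.png",im); np.save(f"{n}0.npy",d)
    c=env.calibration(n); R=np.array(c['R']);print(n,-R.T@np.array(c['t']),R[2])
    for l in ["bar_mid","round_tin_mid","power_bank_mid","pencil_box_mid","carrier","bar_rest","dish","short_tray","long_tray","mug"]:
        r=env.trace(n,l)
        for k in r[:3]:
            P=cloud(n,d,k['region'])
            if len(P)<10: continue
            z=np.percentile(P[:,2],[5,50,95]).round()
            rc=cv2.minAreaRect(P[:,:2].astype(np.float32))
            print(n,l,round(k['p'],2),np.round(k['rect']),z,np.round(rc[0]),np.round(rc[1]),round(rc[2],1))
E
```

```text
top [ 423.7248236   111.50163753 1168.4023393 ] [ 0.16871033 -0.00872628 -0.98562705]
top bar_mid 0.66 [430. 181. 116.  11.] [132. 140. 143.] [ 649. -198.] [ 45. 297.] 4.0
top round_tin_mid 0.68 [402. 228.  15.  13.] [16. 32. 36.] [ 524. -152.] [37. 34.] 88.3
top round_tin_mid 0.64 [425. 183.  22.  24.] [ 74. 109. 113.] [ 647. -208.] [48. 88.] 55.6
top round_tin_mid 0.57 [388. 152.  13.  18.] [ 6. 31. 36.] [ 743. -110.] [37. 39.] 41.7
top power_bank_mid 0.95 [426. 185.  46.  28.] [52. 68. 71.] [ 636. -206.] [ 67. 113.] 4.0
top pencil_box_mid 0.82 [421. 191.  71.  13.] [19. 40. 44.] [ 626. -205.] [ 31. 190.] 4.7
top pencil_box_mid 0.46 [426. 185.  48.  27.] [52. 68. 72.] [ 636. -206.] [ 66. 113.] 4.0
top carrier 0.71 [424. 190. 116.  34.] [  4.  10. 141.] [ 639. -226.] [ 96. 351.] 3.6
top bar_rest 0.62 [278. 199. 104.  29.] [ 1.  5. 14.] [610. 199.] [288.  63.] 83.5
top dish 0.8 [258. 262.  29.  31.] [ 1.  6. 11.] [424. 258.] [78. 80.] 64.8
top short_tray 0.88 [448. 260.  54.  45.] [ 1.  5. 11.] [ 430. -276.] [105. 151.] 8.9
top short_tray 0.69 [355. 266.  82.  43.] [ 1.  5. 11.] [421
[... 1288 characters left out ...]
29.  20.] [1. 4. 9.] [420. 259.] [83. 94.] 55.4
side carrier 0.58 [382. 292.  89. 159.] [  5.  19. 135.] [ 644. -181.] [105. 337.] 3.5
side bar_rest 0.57 [321. 205.  36.  60.] [ 1.  3. 13.] [611. 200.] [303.  60.] 83.6
side bar_rest 0.43 [376. 296.  45.  50.] [48. 66. 69.] [ 630. -211.] [ 53. 110.] 4.8
side dish 0.93 [248. 199.  33.  22.] [-1.  4.  9.] [426. 254.] [84. 85.] 8.7
side short_tray 0.8 [280. 358.  73.  73.] [2. 4. 9.] [ 432. -272.] [101. 153.] 8.4
side long_tray 0.67 [259. 265.  59.  74.] [1. 4. 9.] [422.  -9.] [ 82. 241.] 8.9
side mug 0.84 [273. 149.  31.  40.] [ 3. 56. 88.] [547. 561.] [286.  95.] 77.7
side mug 0.73 [278. 357.  73.  76.] [2. 4. 9.] [ 431. -276.] [ 98. 146.] 8.1
```

View pics/top0.png

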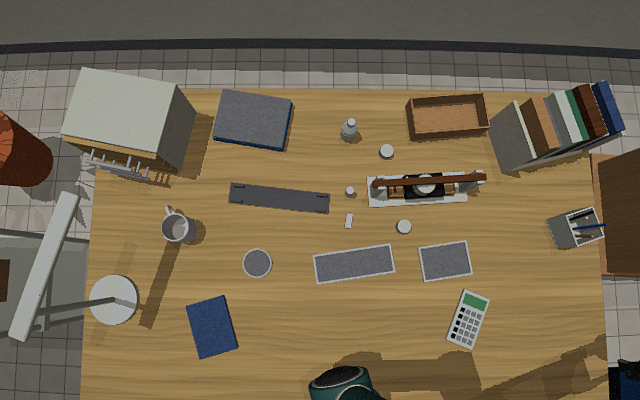

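View pics/side0.png

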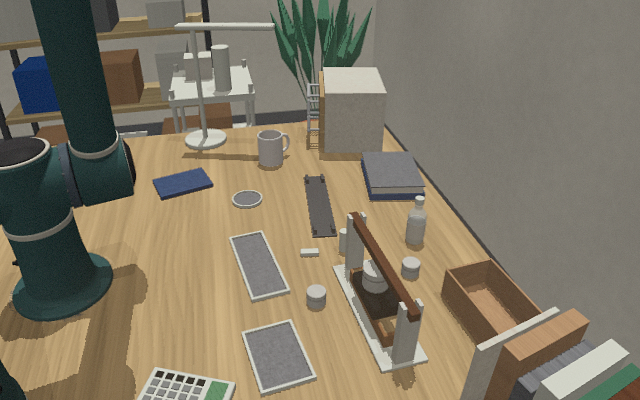

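The top view shows the carrier and stack at about (425,185), with the bar on top, and the bar rest at (278,198). The dish is at (257,262), the long tray at (355,264), the short tray at (445,260) and the mug at (178,225). The small tins at (387,152) and (404,227) are look-alikes. The side view agrees. I'll refine the bar and rest, then move.

```bash
cat >> h.py <<'E'
def fit(n,l,zlo,zhi,near=None,k=0,snap=True):
    im,d=env.snapshot(n); out=[]
    for r in env.trace(n,l)[:4]:
        P=cloud(n,d,r['region']); P=P[(P[:,2]>zlo)&(P[:,2]<zhi)]
        if near is not None: P=P[np.hypot(*(P[:,:2]-near).T)<near_r(l)]
        if len(P)<15: continue
        # keep biggest cluster: drop stray pixels
        m=np.median(P,0); P=P[np.hypot(*(P[:,:2]-m[:2]).T)<200]
        rc=cv2.minAreaRect(P[:,:2].astype(np.float32)); (w,h),a=rc[1],rc[2]
        yaw=a if w<h else a-90
        out.append((n,l,round(r['p'],2),len(P),'c',np.round(rc[0],1),'size',np.round(sorted((w,h)),1),'yaw',round(yaw,1),'z',round(float(np.median(P[:,2])),1)))
    return out
def near_r(l): return 180 if 'bar' in l else 130
E
python3 - <<'E'
from h import *
s=env.observe(); print(s['tool_rot'],s['tool_pos'],s['finger_gap'])
for n in("top","side"):
  for l,a,b,c in [("bar_mid",132,150,(636,-200)),("bar_rest",2,20,(610,200)),("dish",1,12,(424,257)),("short_tray",1,12,(430,-275)),("long_tray",1,12,(422,-13))]:
    for o in fit(n,l,a,b,np.array(c)): print(*o)
E
```

```text
[[ 9.52997374e-01  3.02978555e-01 -9.75840249e-07]
 [ 3.02978555e-01 -9.52997374e-01 -2.78959157e-07]
 [-1.01449184e-06 -2.98113239e-08 -1.00000000e+00]] [ 204.50277029 -643.27609284  231.29578743] 1.0058301369950096
top bar_rest 0.84 1728 c [609.1 199.5] size [ 60.9 284.3] yaw -6.4 z 5.1
top dish 0.89 624 c [424.1 257.1] size [77.8 78.6] yaw -1.4 z 5.7
top short_tray 0.87 1647 c [ 429.6 -272.5] size [101.4 143.6] yaw 9.0 z 5.5
top long_tray 0.56 2134 c [424.2 -13.4] size [ 82.  222.1] yaw 8.3 z 5.4
side bar_mid 0.57 1190 c [ 638. -205.] size [ 22.7 301.2] yaw 3.4 z 139.0
side bar_rest 0.69 1136 c [609.9 195. ] size [ 59.8 292.7] yaw -6.4 z 3.6
side dish 0.72 415 c [424.7 252.7] size [79.2 83.2] yaw 5.1 z 3.9
side short_tray 0.95 3581 c [ 429.9 -272.4] size [ 97.6 150.6] yaw 8.2 z 4.2
side long_tray 0.93 2391 c [425.  -15.4] size [ 82.9 225.7] yaw 7.9 z 3.6
```

Request:
{"fn": "apply_moves", "kwargs": {"moves": [0.3,0.3,0,0.1,0.54,0.55,0,0.1,0.54,0.55,0,0.1,0.54,0.55,0,0.1,0.54,0.55,0,0.1,0.54,0.55,0,0.1,0.54,0.55,0,0.1,0.54,0.55,0,0.1,0.54,0.55,0,0.1,0.54,0.55,0,0.1,0.54,0.55,0,0.1,0.54,0.55,0,0.1,0.54,0.55,0,0.1,0.54,0.55,0,0.1,0.54,0.55,0,0.1,0.54,0.55,0,0.1,0.24,0.27,0,0.1,0,0,0,0], "claw": 85}}

```text
time_s: 4.35
tool_pos: [637.2, -201.1, 231.1]
tool_rot: [[-0.073, 0.997, -0.0], [0.997, 0.073, 0.0], [0.0, -0.0, -1.0]]
contact_force: [-0.9, -0.5, 0.0]
finger_gap: 0.997
gripper_force: 0.0
```

Request:
{"fn": "apply_moves", "kwargs": {"moves": [0,0,-0.4,0,0,0,-0.5,0,0,0,-0.5,0,0,0,-0.4,0,0,0,-0.26,0,0,0,-0.1,0,0,0,0,0]}}

```text
time_s: 5.22
tool_pos: [636.6, -202.4, 123.4]
tool_rot: [[-0.072, 0.997, 0.0], [0.997, 0.072, -0.0], [-0.0, 0.0, -1.0]]
contact_force: [0.3, -0.3, 0.4]
finger_gap: 0.996
gripper_force: 0.0
```

Request:
{"fn": "apply_moves", "kwargs": {"moves": [0,0,0,0,0,0,0,0,0,0,0,0,0,0,0,0,0,0,0,0,0,0,0,0], "claw": 24, "newtons": 40}}

```text
time_s: 5.98
tool_pos: [636.5, -202.3, 123.3]
tool_rot: [[-0.072, 0.997, -0.0], [0.997, 0.072, -0.0], [0.0, -0.0, -1.0]]
contact_force: [-0.3, -0.5, 0.1]
finger_gap: 0.279
gripper_force: 0.0
```

```bash
python3 - <<'E'
from h import *
im,d=env.snapshot("side"); cv2.imwrite("pics/s1.png",cv2.resize(im[170:370,280:480],None,fx=3,fy=3))
for n in ["top","side"]:
  if n=="top": im,d=env.snapshot(n)
  for l,z in [("bar_mid",131)]:
    for r in env.tip_of(n,l)[:2]: print(n,l,r['p'],onplane(n,[r['centre']],z))
E
```

```text
top bar_mid 0.85 [[ 632.34195769 -200.32140078  131.        ]]
side bar_mid 0.65 [[ 636.88004237 -196.62347645  131.        ]]
```

View pics/s1.png

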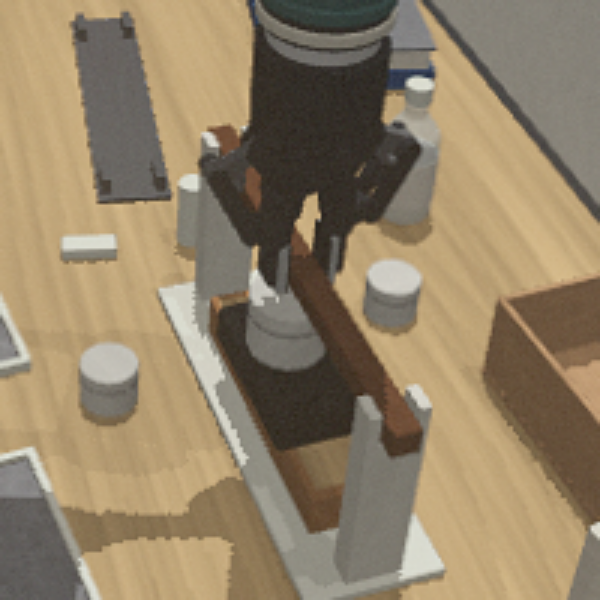

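The fingers straddle the bar at about (285–330, 260) in the crop, and the bar lies between them, so I'll close.

Request:
{"fn": "apply_moves", "kwargs": {"moves": [0,0,0,0,0,0,0,0,0,0,0,0,0,0,0,0], "claw": 5, "newtons": 40}}

```text
time_s: 6.68
tool_pos: [636.7, -202.3, 123.5]
tool_rot: [[-0.072, 0.997, 0.0], [0.997, 0.072, -0.0], [-0.0, 0.0, -1.0]]
contact_force: [-0.2, -0.9, 0.8]
finger_gap: 0.2
gripper_force: 40.2
```

Request:
{"fn": "apply_moves", "kwargs": {"moves": [0,0,0.1,0,0,0,0.2,0,0,0,0.2,0,0,0,0.2,0,0,0,0.2,0,0,0,0.2,0,0,0,0.2,0,0,0,0.2,0,0,0,0.2,0,0,0,0.2,0,0,0,0.1,0,0,0,0,0]}}

```text
time_s: 8.18
tool_pos: [636.8, -202.4, 223.9]
tool_rot: [[-0.072, 0.997, 0.001], [0.997, 0.072, -0.0], [-0.0, 0.001, -1.0]]
contact_force: [0.1, -0.4, -0.8]
finger_gap: 0.198
gripper_force: 40.0
```

```bash
python3 - <<'E'
from h import *
print(env.observe()['moment'],env.observe()['contact_force'])
im,d=env.snapshot("side"); cv2.imwrite("pics/s2.png",im[100:380,200:520])
for n in("top","side"):
  for o in fit(n,"bar_mid",180,260): print(*o)
  K,D,R,t=cal(n)
im,d=env.snapshot("side")
for r in env.trace("side","bar_mid")[:1]:
  P=cloud("side",d,r['region']);P=P[(P[:,2]>215)&(P[:,2]<255)]
  print(np.polyfit(P[:,1],P[:,2],1), P[:,1].min(),P[:,1].max())
E
```

```text
[0.02048577 0.0001631  0.00342492] [ 0.0533052  -0.38358913 -0.75762997]
top bar_mid 0.71 741 c [ 635.3 -199.8] size [ 18.8 298.5] yaw 4.2 z 239.9
side bar_mid 0.82 1077 c [ 637.8 -229.1] size [ 19.9 252.6] yaw 3.4 z 237.8
[2.10951491e-02 2.41361337e+02] -353.9837523401118 -113.32002295942735
```

View pics/s2.png

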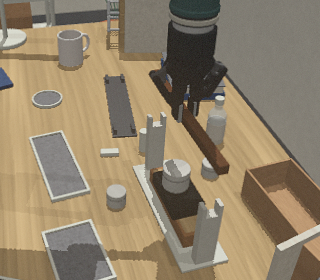

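The bar is level and clear of the brackets. I'll carry it to the rest.

Request:
{"fn": "apply_moves", "kwargs": {"moves": [0,0.2,0,0,-0.03,0.4,0,0,-0.03,0.45,0,-0.02,-0.03,0.45,0,-0.02,-0.03,0.45,0,-0.02,-0.03,0.45,0,-0.02,-0.03,0.45,0,-0.02,-0.03,0.45,0,-0.02,-0.03,0.45,0,-0.02,-0.03,0.45,0,-0.02,-0.03,0.45,0,-0.02,-0.03,0.45,0,-0.02,-0.03,0.45,0,-0.02,-0.03,0.45,0,-0.02,-0.03,0.45,0,-0.013,-0.03,0.45,0,0,-0.03,0.45,0,0,-0.03,0.4,0,0,-0.03,0.25,0,0,0,0,0,0]}}

```text
time_s: 11.02
tool_pos: [609.3, 198.6, 223.1]
tool_rot: [[0.125, 0.992, -0.0], [0.992, -0.125, -0.0], [-0.0, -0.0, -1.0]]
contact_force: [0.8, -0.2, -1.2]
finger_gap: 0.199
gripper_force: 40.0
```

Request:
{"fn": "apply_moves", "kwargs": {"moves": [0,0,-0.3,0,0,0,-0.4,0,0,0,-0.4,0,0,0,-0.4,0,0,0,-0.4,0,0,0,-0.4,0,0,0,-0.4,0,0,0,-0.3,0,0,0,-0.3,0,0,0,-0.2,0,0,0,0,0]}}

```text
time_s: 12.4
tool_pos: [608.8, 197.6, 47.2]
tool_rot: [[0.126, 0.992, -0.002], [0.992, -0.126, -0.0], [-0.001, -0.002, -1.0]]
contact_force: [0.5, 0.1, -0.1]
finger_gap: 0.199
gripper_force: 40.0
```

```bash
python3 - <<'E'
from h import *
for n in("top","side"):
  for o in fit(n,"bar_mid",42,110): print(*o)
  for o in fit(n,"bar_rest",1,20): print(*o)
im,d=env.snapshot("side"); cv2.imwrite("pics/s3.png",cv2.resize(im[130:280,230:400],None,fx=3,fy=3))
E
```

```text
top bar_mid 0.57 362 c [607.4 198.2] size [ 18.9 297.3] yaw -7.5 z 64.1
top bar_rest 0.65 503 c [606.6 200.5] size [ 55.8 284.7] yaw -5.9 z 5.2
side bar_mid 0.8 346 c [605.9 162.4] size [ 18.2 234.6] yaw -7.6 z 64.5
side bar_rest 0.91 795 c [608.9 184.2] size [ 59.7 270.7] yaw -6.6 z 3.4
side bar_rest 0.63 20 c [613.  222.5] size [ 15.1 194.5] yaw -14.2 z 3.4
```

View pics/s3.png

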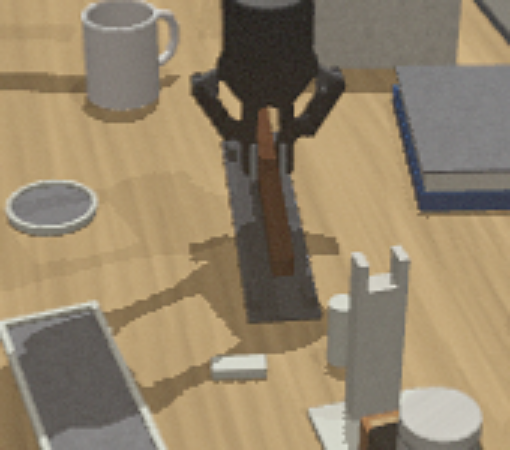

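Request:
{"fn": "apply_moves", "kwargs": {"moves": [0.04,0.01,-0.15,0.02,0,0,-0.2,0,0,0,-0.2,0,0,0,-0.15,0,0,0,-0.08,0,0,0,-0.04,0,0,0,0,0,0,0,0,0]}}

```text
time_s: 13.85
tool_pos: [611.9, 198.3, 7.7]
tool_rot: [[0.111, 0.994, 0.001], [0.994, -0.111, 0.0], [0.0, 0.001, -1.0]]
contact_force: [0.3, 0.3, -0.8]
finger_gap: 0.199
gripper_force: 40.0
```

Request:
{"fn": "apply_moves", "kwargs": {"moves": [-0.02,0,-0.02,0,0,0,-0.02,0,0,0,0,0,0,0,0,0]}}

```text
time_s: 14.35
tool_pos: [610.6, 198.3, 5.4]
tool_rot: [[0.111, 0.994, 0.0], [0.994, -0.111, 0.0], [0.0, 0.0, -1.0]]
contact_force: [-0.7, 0.6, 0.8]
finger_gap: 0.202
gripper_force: 40.2
```

Request:
{"fn": "apply_moves", "kwargs": {"moves": [0,0,0,0,0,0,0,0,0,0,0,0,0,0,0,0,0,0,0,0,0,0,0,0], "claw": 60}}

```text
time_s: 15.1
tool_pos: [610.5, 198.2, 5.3]
tool_rot: [[0.111, 0.994, -0.0], [0.994, -0.111, -0.0], [-0.0, -0.0, -1.0]]
contact_force: [0.3, -0.2, -0.7]
finger_gap: 0.708
gripper_force: 0.0
```

Request:
{"fn": "apply_moves", "kwargs": {"moves": [0,0,0.2,0,0,0,0.5,0,0,0,0.7,0,0,0,0.7,0,0,0,0.7,0,0,0,0.7,0,0,-0.3,0.5,0.02,0.03,-0.7,0,0.02,0.03,-0.7,0,0.02,0.03,-0.7,0,0.02,0.03,-0.7,0,0.02,0.03,-0.7,0,0.02,0,0,0,0], "claw": 85}}

```text
time_s: 16.73
tool_pos: [618.1, 6.0, 206.2]
tool_rot: [[0.02, 1.0, 0.001], [1.0, -0.02, -0.001], [-0.001, 0.001, -1.0]]
contact_force: [-0.1, 0.3, 0.9]
finger_gap: 0.996
gripper_force: 0.0
```

```bash
python3 - <<'E'
from h import *
for n in("top","side"):
  for l,a,b in [("bar_mid",14,40),("bar_rest",1,10),("round_tin_mid",102,125),("power_bank_mid",60,76),("pencil_box_mid",34,48)]:
    for o in fit(n,l,a,b): print(*o)
im,d=env.snapshot("top"); cv2.imwrite("pics/t4.png",cv2.resize(im[120:300,200:500],None,fx=2.6,fy=2.6))
E
```

```text
top bar_mid 0.67 681 c [609.1 199.1] size [ 18.9 296.3] yaw -6.6 z 22.2
top bar_rest 0.88 1081 c [608.  198.4] size [ 61.8 287. ] yaw -6.3 z 4.5
top round_tin_mid 0.78 246 c [ 631.4 -199.2] size [41.7 48.6] yaw 87.6 z 110.4
top power_bank_mid 0.95 267 c [ 636.5 -204.4] size [ 66.3 110.1] yaw 3.2 z 68.1
top pencil_box_mid 0.93 440 c [ 636.8 -205.1] size [ 50.  191.3] yaw 3.4 z 40.5
side bar_mid 0.7 453 c [610.6 195.6] size [ 18.6 302.6] yaw -6.6 z 20.8
side round_tin_mid 0.78 465 c [ 633.7 -201.1] size [50.8 52.7] yaw -45.0 z 108.7
side power_bank_mid 0.91 827 c [ 636.7 -210.3] size [ 65.5 109.3] yaw 4.9 z 67.3
side pencil_box_mid 0.86 365 c [ 627.3 -210. ] size [ 40.7 188.3] yaw 7.0 z 39.4
```

View pics/t4.png

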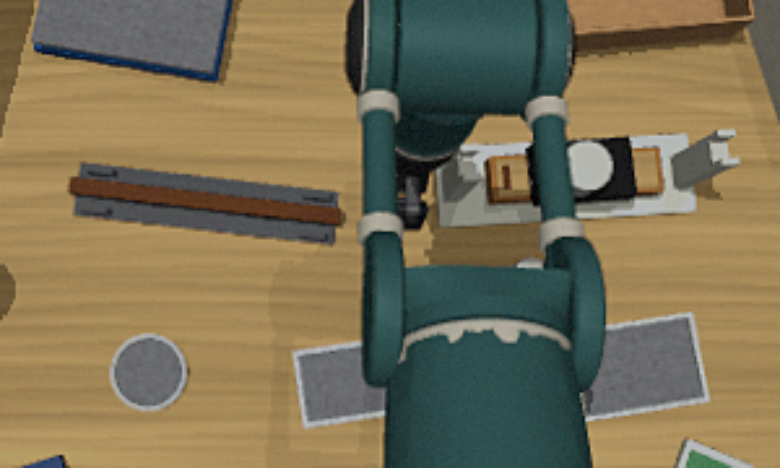

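Request:
{"fn": "apply_moves", "kwargs": {"moves": [0.03,-0.4,0,0.02,0.05,-0.6,0,0.02,0.05,-0.7,0,0.02,0.05,-0.7,0,0.02,0.05,-0.7,0,0.02,0.05,-0.6,0,0.01,0.03,-0.41,0,0,0,0,0,0]}}

```text
time_s: 18.77
tool_pos: [633.5, -198.4, 205.2]
tool_rot: [[-0.068, 0.998, -0.0], [0.998, 0.068, 0.0], [0.0, -0.0, -1.0]]
contact_force: [0.3, 0.3, -0.5]
finger_gap: 0.996
gripper_force: 0.0
```

Request:
{"fn": "apply_moves", "kwargs": {"moves": [0,0,-0.3,0,0,0,-0.5,0,0,0,-0.5,0,0,0,-0.4,0,0,0,-0.4,0,0,0,-0.25,0,0,0,-0.15,0,0,0,0,0]}}

```text
time_s: 19.77
tool_pos: [633.4, -197.3, 79.9]
tool_rot: [[-0.07, 0.998, -0.001], [0.998, 0.07, 0.0], [0.0, -0.001, -1.0]]
contact_force: [0.6, -1.3, 0.6]
finger_gap: 0.996
gripper_force: 0.0
```

```bash
python3 - <<'E'
from h import *
print(env.observe()['tool_pos'])
im,d=env.snapshot("side"); cv2.imwrite("pics/s5.png",cv2.resize(im[200:350,300:450],None,fx=3,fy=3))
for o in fit("side","round_tin_mid",102,125): print(*o)
E
```

```text
[ 633.3773828  -197.25870653   79.91206795]
side round_tin_mid 0.79 461 c [ 633.8 -200.3] size [50.5 51.6] yaw 13.3 z 108.7
```

View pics/s5.png

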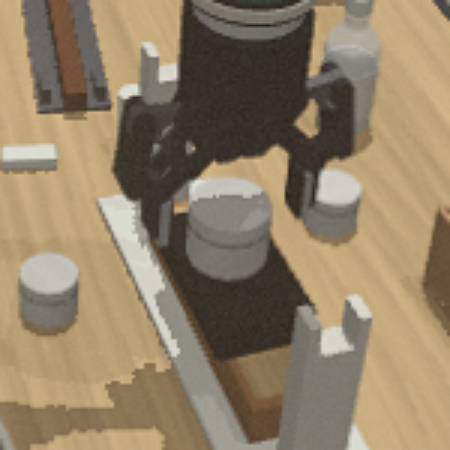

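The open fingers stand either side of the tin, which is at (228,225) in the crop. I'll shift −2 mm in y and close.

Request:
{"fn": "apply_moves", "kwargs": {"moves": [0,-0.05,0,0,0,0,0,0,0,0,0,0,0,0,0,0,0,0,0,0,0,0,0,0,0,0,0,0], "claw": 40, "newtons": 35}}

```text
time_s: 20.8
tool_pos: [634.2, -200.1, 81.1]
tool_rot: [[-0.07, 0.998, 0.002], [0.998, 0.07, -0.001], [-0.001, 0.001, -1.0]]
contact_force: [0.8, -1.1, 5.2]
finger_gap: 0.596
gripper_force: 37.1
```

Request:
{"fn": "apply_moves", "kwargs": {"moves": [0,0,0.1,0,0,0,0.2,0,0,0,0.3,0,0,0,0.4,0,0,0,0.5,0,0,0,0.5,0,0,0,0.2,0,0,0,0,0]}}

```text
time_s: 21.8
tool_pos: [634.2, -200.0, 191.9]
tool_rot: [[-0.07, 0.998, 0.003], [0.998, 0.07, -0.001], [-0.001, 0.002, -1.0]]
contact_force: [0.6, 0.2, -1.7]
finger_gap: 0.596
gripper_force: 36.7
```

Request:
{"fn": "apply_moves", "kwargs": {"moves": [-0.1,0.2,0,0,-0.2,0.45,0,0,-0.25,0.55,0,0,-0.25,0.55,0,0,-0.25,0.55,0,0,-0.25,0.55,0,0,-0.25,0.55,0,0,-0.25,0.55,0,0,-0.25,0.55,0,0,-0.25,0.55,0,0,-0.25,0.55,0,0,-0.25,0.55,0,0,-0.25,0.55,0,0,-0.25,0.55,0,0,-0.25,0.55,0,0,-0.25,0.55,0,0,-0.25,0.5,0,0,-0.25,0.3,0,0,-0.1,0,0,0,0,0,0,0]}}

```text
time_s: 24.3
tool_pos: [412.3, 257.4, 189.7]
tool_rot: [[-0.071, 0.997, -0.001], [0.997, 0.071, -0.001], [-0.001, -0.001, -1.0]]
contact_force: [-0.1, 0.2, -1.5]
finger_gap: 0.599
gripper_force: 36.7
```

Request:
{"fn": "apply_moves", "kwargs": {"moves": [0.12,-0.02,-0.2,0,0.12,-0.02,-0.4,0,0,0,-0.5,0,0,0,-0.5,0,0,0,-0.4,0,0,0,-0.4,0,0,0,-0.3,0,0,0,-0.2,0,0,0,0,0,0,0,0,0]}}

```text
time_s: 25.55
tool_pos: [426.1, 256.0, 45.9]
tool_rot: [[-0.07, 0.998, 0.001], [0.998, 0.07, 0.001], [0.0, 0.001, -1.0]]
contact_force: [0.4, 0.8, -1.1]
finger_gap: 0.598
gripper_force: 36.7
```

```bash
python3 - <<'E'
from h import *
for n in("top","side"):
  for l,a,b in [("round_tin_mid",55,100),("dish",1,15)]:
    for o in fit(n,l,a,b): print(*o)
im,d=env.snapshot("side"); cv2.imwrite("pics/s6.png",cv2.resize(im[130:250,190:330],None,fx=3,fy=3))
E
```

```text
side round_tin_mid 0.9 261 c [426.5 253.4] size [49.4 50.6] yaw -6.8 z 72.6
side dish 0.68 346 c [425.3 249.4] size [73.  76.7] yaw -85.0 z 3.9
```

View pics/s6.png

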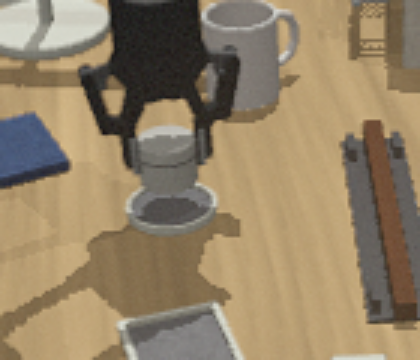

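Request:
{"fn": "apply_moves", "kwargs": {"moves": [-0.03,-0.01,-0.15,0,0,0,-0.15,0,0,0,-0.1,0,0,0,-0.08,0,0,0,-0.06,0,0,0,-0.02,0,0,0,0,0,0,0,0,0]}}

```text
time_s: 27.0
tool_pos: [424.2, 255.3, 17.5]
tool_rot: [[-0.07, 0.998, 0.0], [0.998, 0.07, 0.0], [0.0, 0.0, -1.0]]
contact_force: [-0.7, 0.3, -1.3]
finger_gap: 0.599
gripper_force: 36.8
```

Request:
{"fn": "apply_moves", "kwargs": {"moves": [0,0,-0.02,0,0,0,0,0,0,0,0,0]}}

```text
time_s: 27.38
tool_pos: [424.3, 255.4, 17.0]
tool_rot: [[-0.07, 0.998, 0.0], [0.998, 0.07, 0.0], [0.0, 0.0, -1.0]]
contact_force: [-2.1, -1.1, 5.4]
finger_gap: 0.597
gripper_force: 37.3
```

Request:
{"fn": "apply_moves", "kwargs": {"moves": [0,0,0,0,0,0,0,0,0,0,0,0,0,0,0,0,0,0,0,0,0,0,0,0], "claw": 80}}

```text
time_s: 28.12
tool_pos: [424.0, 255.2, 16.3]
tool_rot: [[-0.07, 0.998, -0.0], [0.998, 0.07, -0.0], [-0.0, -0.0, -1.0]]
contact_force: [-0.5, 0.2, -0.7]
finger_gap: 0.938
gripper_force: 0.0
```

Request:
{"fn": "apply_moves", "kwargs": {"moves": [0,0,0.2,0,0,0,0.5,0,0,0,0.7,0,0,0,0.7,0,0,0,0.7,0,0,0,0.5,0,0.1,-0.2,0,0,0.3,-0.65,0,0,0.38,-0.8,0,0,0.38,-0.8,0,0,0.38,-0.8,0,0,0.38,-0.8,0,0,0.38,-0.8,0,0,0.38,-0.8,0,0,0.38,-0.8,0,0,0.38,-0.8,0,0,0.38,-0.8,0,0,0.38,-0.8,0,0,0.33,-0.3,0,0,0,0,0,0], "claw": 85}}

```text
time_s: 30.62
tool_pos: [649.9, -204.0, 179.3]
tool_rot: [[-0.068, 0.998, -0.002], [0.998, 0.068, 0.001], [0.001, -0.002, -1.0]]
contact_force: [0.1, -0.6, 0.6]
finger_gap: 0.993
gripper_force: 0.0
```

```bash
python3 - <<'E'
from h import *
print(env.observe()['tool_pos'])
for n in("top","side"):
  for l,a,b in [("round_tin_mid",20,60),("dish",1,15),("power_bank_mid",60,76),("pencil_box_mid",34,48)]:
    for o in fit(n,l,a,b): print(*o)
E
```

```text
[ 649.94497739 -204.04652865  179.26544098]
top round_tin_mid 0.7 277 c [423.9 258.2] size [47.4 48.5] yaw -59.6 z 46.7
top round_tin_mid 0.65 157 c [ 524.9 -152.4] size [35.2 37.7] yaw -16.7 z 31.7
top round_tin_mid 0.64 152 c [ 743.9 -110.5] size [36.8 38.8] yaw 45.8 z 32.3
top dish 0.86 341 c [424.8 258.2] size [76.9 76.9] yaw 62.7 z 6.6
top power_bank_mid 0.98 798 c [ 635.6 -198.3] size [67.2 97.5] yaw 4.2 z 68.3
top pencil_box_mid 0.8 258 c [ 631.8 -130.7] size [42.  49.3] yaw -87.2 z 40.5
side round_tin_mid 0.96 282 c [425.3 255. ] size [46.2 54. ] yaw -8.5 z 42.9
side round_tin_mid 0.71 195 c [ 744.4 -115.7] size [34.4 35.6] yaw -2.1 z 30.0
side round_tin_mid 0.65 280 c [ 527.1 -156.9] size [37.9 39.3] yaw -12.1 z 30.0
side dish 0.58 222 c [425.2 246.3] size [71.3 79.7] yaw -89.0 z 5.0
side power_bank_mid 0.9 1421 c [ 637.1 -208.9] size [ 66.8 111.3] yaw 4.6 z 67.1
side pencil_box_mid 0.96 378 c [ 631.3 -210.3] size [ 44.7 190.6] yaw 1.0 z 39.3
```

Request:
{"fn": "apply_moves", "kwargs": {"moves": [-0.13,-0.03,0,0,-0.13,-0.02,0,0.005,0,0,-0.3,0,0,0,-0.5,0,0,0,-0.5,0,0,0,-0.4,0,0,0,-0.2,0,0,0,0,0]}}

```text
time_s: 32.42
tool_pos: [636.9, -204.6, 85.1]
tool_rot: [[-0.074, 0.997, -0.002], [0.997, 0.074, 0.001], [0.001, -0.002, -1.0]]
contact_force: [0.5, -0.3, 0.6]
finger_gap: 0.999
gripper_force: 0.0
```

```bash
python3 - <<'E'
from h import *
print(env.observe()['tool_pos'])
im,d=env.snapshot("side"); cv2.imwrite("pics/s7.png",cv2.resize(im[200:350,300:450],None,fx=3,fy=3))
E
```

```text
[ 636.90541187 -204.57075621   85.14793811]
```

View pics/s7.png

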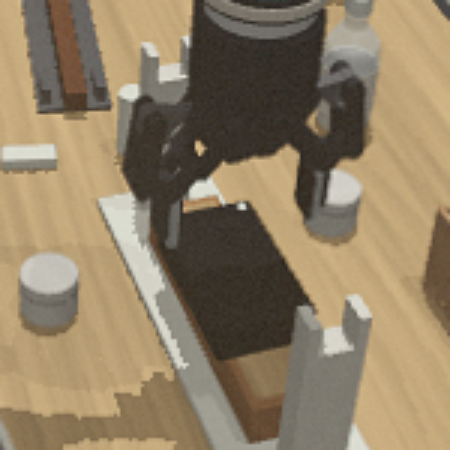

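The fingers straddle the power bank, with pads at (172,225) and (312,195) in the crop. I'll go on down.

Request:
{"fn": "apply_moves", "kwargs": {"moves": [0,-0.04,-0.2,0,0,0,-0.3,0,0,0,-0.25,0,0,0,-0.15,0,0,0,0,0]}}

```text
time_s: 33.1
tool_pos: [636.6, -206.5, 39.9]
tool_rot: [[-0.074, 0.997, -0.002], [0.997, 0.074, 0.001], [0.001, -0.002, -1.0]]
contact_force: [-0.8, 0.0, 0.8]
finger_gap: 0.995
gripper_force: 0.0
```

Request:
{"fn": "apply_moves", "kwargs": {"moves": [0,0,0,0,0,0,0,0,0,0,0,0,0,0,0,0,0,0,0,0], "claw": 55, "newtons": 60}}

```text
time_s: 33.72
tool_pos: [638.2, -207.1, 42.2]
tool_rot: [[-0.074, 0.997, 0.002], [0.997, 0.074, -0.001], [-0.001, 0.001, -1.0]]
contact_force: [0.8, 0.2, 4.9]
finger_gap: 0.759
gripper_force: 70.0
```

Request:
{"fn": "apply_moves", "kwargs": {"moves": [0,0,0.1,0,0,0,0.2,0,0,0,0.3,0,0,0,0.4,0,0,0,0.5,0,0,0,0.5,0,0,0,0.5,0,0,0,0.1,0,0,0,0,0]}}

```text
time_s: 34.85
tool_pos: [637.7, -206.9, 172.0]
tool_rot: [[-0.074, 0.997, 0.001], [0.997, 0.074, -0.0], [-0.001, 0.001, -1.0]]
contact_force: [-0.5, -0.2, -1.5]
finger_gap: 0.76
gripper_force: 69.4
```

Request:
{"fn": "apply_moves", "kwargs": {"moves": [-0.2,-0.06,0,0,-0.4,-0.12,0,0.01,-0.5,-0.16,0,0.02,-0.5,-0.16,0,0.02,-0.5,-0.16,0,0.02,-0.5,-0.16,0,0.02,-0.5,-0.16,0,0.01,-0.5,-0.16,0,0,-0.4,-0.12,0,0,-0.15,-0.05,-0.2,0,0,0,-0.4,0,0,0,-0.5,0,0,0,-0.4,0,0,0,-0.2,0,0,0,0,0,0,0,0,0]}}

```text
time_s: 36.85
tool_pos: [430.7, -272.7, 87.0]
tool_rot: [[-0.152, 0.988, 0.001], [0.988, 0.152, -0.001], [-0.001, 0.001, -1.0]]
contact_force: [0.8, -0.5, -2.2]
finger_gap: 0.759
gripper_force: 69.1
```

```bash
python3 - <<'E'
from h import *
print(env.observe()['tool_pos'])
for n in("top","side"):
  for l,a,b in [("power_bank_mid",95,140),("short_tray",1,15),("pencil_box_mid",34,48)]:
    for o in fit(n,l,a,b): print(*o)
im,d=env.snapshot("side"); cv2.imwrite("pics/s8.png",cv2.resize(im[220:400,210:450],None,fx=3,fy=3))
E
```

```text
[ 430.69547399 -272.6818568    87.01675903]
top power_bank_mid 0.77 631 c [ 426.  -245.4] size [60.9 67.8] yaw -80.0 z 113.1
top short_tray 0.94 643 c [ 427.4 -249.6] size [ 98.1 100.5] yaw -82.3 z 6.0
top pencil_box_mid 0.62 1167 c [ 637.1 -204.7] size [ 51.5 190.5] yaw 3.5 z 40.8
side short_tray 0.76 2662 c [ 430.8 -276.8] size [ 98.4 145.1] yaw 8.5 z 4.3
side pencil_box_mid 0.8 1615 c [ 638.  -209.2] size [ 51.1 188.4] yaw 3.4 z 39.6
```

View pics/s8.png

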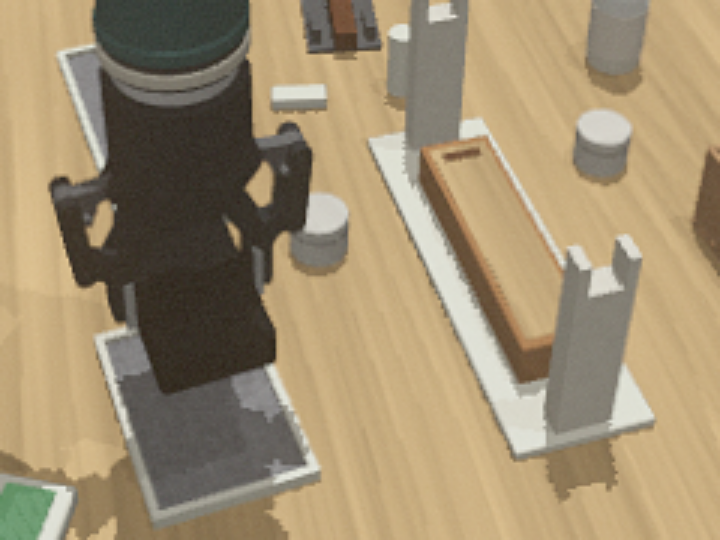

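Request:
{"fn": "apply_moves", "kwargs": {"moves": [0,-0.02,-0.2,0,0,0,-0.3,0,0,0,-0.3,0,0,0,-0.3,0,0,0,-0.2,0,0,0,-0.15,0,0,0,-0.1,0,0,0,0,0,0,0,0,0]}}

```text
time_s: 38.62
tool_pos: [430.4, -273.6, 9.2]
tool_rot: [[-0.152, 0.988, 0.001], [0.988, 0.152, -0.001], [-0.001, 0.001, -1.0]]
contact_force: [0.2, -0.2, -2.2]
finger_gap: 0.756
gripper_force: 69.3
```

Request:
{"fn": "apply_moves", "kwargs": {"moves": [0,0,-0.03,0,0,0,-0.02,0,0,0,0,0,0,0,0,0]}}

```text
time_s: 39.12
tool_pos: [430.0, -273.2, 6.3]
tool_rot: [[-0.152, 0.988, -0.0], [0.988, 0.152, 0.0], [0.0, -0.0, -1.0]]
contact_force: [-0.3, 0.4, -2.7]
finger_gap: 0.76
gripper_force: 69.3
```

Request:
{"fn": "apply_moves", "kwargs": {"moves": [0,0,-0.02,0,0,0,0,0,0,0,0,0]}}

```text
time_s: 39.5
tool_pos: [430.1, -273.3, 6.1]
tool_rot: [[-0.152, 0.988, -0.0], [0.988, 0.152, 0.0], [0.0, -0.0, -1.0]]
contact_force: [-1.9, 1.0, 4.3]
finger_gap: 0.754
gripper_force: 70.2
```

Contact. I'll release, rise, and go back above the pencil box at (637.5, −207), yaw 3.5.

Request:
{"fn": "apply_moves", "kwargs": {"moves": [0,0,0,0,0,0,0,0,0,0,0,0,0,0,0,0], "claw": 85}}

```text
time_s: 40.0
tool_pos: [430.0, -273.3, 5.3]
tool_rot: [[-0.152, 0.988, 0.0], [0.988, 0.152, -0.0], [-0.0, 0.0, -1.0]]
contact_force: [-0.2, 0.9, -0.3]
finger_gap: 0.994
gripper_force: 0.0
```

Request:
{"fn": "apply_moves", "kwargs": {"moves": [0,0,0.1,0,0,0,0.3,0,0,0,0.6,0,0,0,0.8,0,0,0,0.8,0,0,0,0.5,0,0.2,0.06,0,-0.015,0.5,0.16,0,-0.02,0.6,0.19,0,-0.02,0.6,0.19,0,-0.02,0.6,0.19,0,-0.02,0.6,0.19,0,-0.02,0.6,0.19,0,0,0.35,0.11,0,0,0.1,0.04,0,0,0,0,0,0,0,0,0,0]}}

```text
time_s: 42.12
tool_pos: [636.6, -207.6, 160.1]
tool_rot: [[-0.061, 0.998, -0.001], [0.998, 0.061, 0.0], [0.0, -0.001, -1.0]]
contact_force: [0.1, 0.1, -0.2]
finger_gap: 0.995
gripper_force: 0.0
```

```bash
python3 - <<'E'
from h import *
for n in("top","side"):
  for l,a,b in [("power_bank_mid",20,45),("short_tray",1,15),("pencil_box_mid",34,48)]:
    for o in fit(n,l,a,b): print(*o)
E
```

```text
top power_bank_mid 0.74 523 c [ 426.  -250.1] size [67.5 71.2] yaw 8.2 z 32.3
top short_tray 0.65 435 c [ 426.3 -249.7] size [100.9 101.4] yaw -82.0 z 6.4
top pencil_box_mid 0.7 911 c [ 636.1 -192.8] size [ 50.8 166.3] yaw 3.6 z 40.8
side power_bank_mid 0.83 1928 c [ 429.2 -275. ] size [ 65.3 112.1] yaw 7.9 z 31.1
side short_tray 0.69 1451 c [ 432.1 -276.6] size [101.6 142.6] yaw 8.6 z 5.1
side pencil_box_mid 0.88 1667 c [ 638.4 -207.3] size [ 52.4 192.2] yaw 2.8 z 39.6
```

Request:
{"fn": "apply_moves", "kwargs": {"moves": [0,0,-0.3,0,0,0,-0.5,0,0,0,-0.5,0,0,0,-0.5,0,0,0,-0.4,0,0,0,-0.3,0,0.01,0,-0.2,0,0,0,-0.15,0,0,0,-0.07,0,0,0,0,0]}}

```text
time_s: 43.98
tool_pos: [638.2, -207.4, 14.5]
tool_rot: [[-0.062, 0.998, 0.0], [0.998, 0.062, -0.0], [-0.0, 0.0, -1.0]]
contact_force: [-1.0, 0.6, 0.6]
finger_gap: 0.991
gripper_force: 0.0
```

Request:
{"fn": "apply_moves", "kwargs": {"moves": [0,0,0,0,0,0,0,0,0,0,0,0,0,0,0,0,0,0,0,0,0,0,0,0], "claw": 40, "newtons": 60}}

```text
time_s: 44.72
tool_pos: [638.8, -207.6, 15.2]
tool_rot: [[-0.062, 0.998, 0.002], [0.998, 0.062, -0.001], [-0.001, 0.002, -1.0]]
contact_force: [0.7, 0.2, 5.9]
finger_gap: 0.573
gripper_force: 65.6
```

Request:
{"fn": "apply_moves", "kwargs": {"moves": [0,0,0.1,0,0,0,0.2,0,0,0,0.3,0,0,0,0.4,0,0,0,0.5,0,0,0,0.5,0,0,0,0.5,0,0,0,0.5,0,0,0,0.2,0,0,0,0.1,0,0,0,0,0]}}

```text
time_s: 46.1
tool_pos: [637.7, -207.2, 179.0]
tool_rot: [[-0.062, 0.998, -0.001], [0.998, 0.062, 0.0], [0.0, -0.001, -1.0]]
contact_force: [-0.4, -0.5, -1.5]
finger_gap: 0.572
gripper_force: 65.0
```

Request:
{"fn": "apply_moves", "kwargs": {"moves": [-0.2,0.18,0,0,-0.4,0.36,0,0.02,-0.5,0.45,0,0.02,-0.5,0.45,0,0.02,-0.5,0.45,0,0.02,-0.5,0.45,0,0.02,-0.5,0.45,0,0,-0.5,0.45,0,0,-0.45,0.42,0,0,-0.2,0.2,-0.2,0,0,0,-0.4,0,0,0,-0.5,0,0,0,-0.5,0,0,0,-0.4,0,0,0,-0.2,0,0,0,0,0,0,0,0,0]}}

```text
time_s: 48.22
tool_pos: [426.2, -14.4, 69.9]
tool_rot: [[-0.14, 0.99, 0.001], [0.99, 0.14, -0.0], [-0.0, 0.001, -1.0]]
contact_force: [-0.2, 0.2, -1.7]
finger_gap: 0.577
gripper_force: 65.0
```

```bash
python3 - <<'E'
from h import *
print(env.observe()['tool_pos'])
for n in("top","side"):
  for l,a,b in [("pencil_box_mid",70,130),("long_tray",1,15)]:
    for o in fit(n,l,a,b): print(*o)
im,d=env.snapshot("side"); cv2.imwrite("pics/s9.png",cv2.resize(im[160:360,180:380],None,fx=3,fy=3))
E
```

```text
[426.1872423  -14.36729013  69.90633749]
top pencil_box_mid 0.95 358 c [415.7  55.2] size [45.4 54.3] yaw 8.3 z 95.7
top long_tray 0.75 358 c [413.4  56.6] size [79.6 82.1] yaw 8.3 z 6.3
side pencil_box_mid 0.56 1232 c [427.5 -35. ] size [ 50.1 153.3] yaw 8.3 z 94.1
side long_tray 0.56 1438 c [424.6 -17.3] size [ 81.1 223. ] yaw 8.6 z 3.7
```

View pics/s9.png

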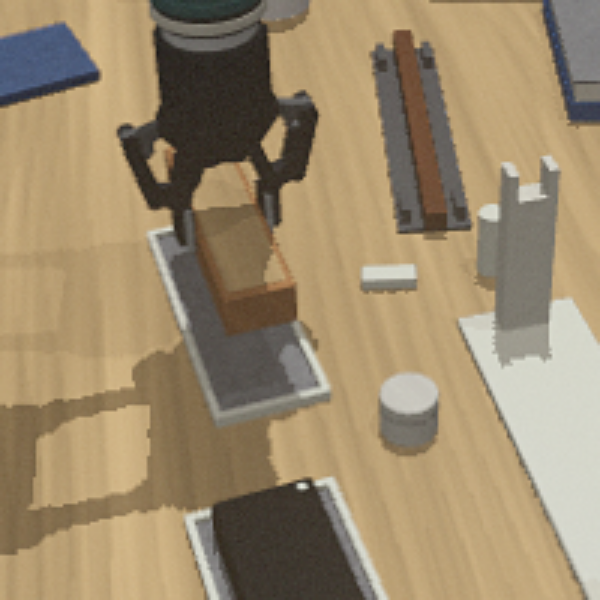

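Request:
{"fn": "apply_moves", "kwargs": {"moves": [-0.03,-0.01,-0.2,0,0,0,-0.3,0,0,0,-0.25,0,0,0,-0.2,0,0,0,-0.1,0,0,0,-0.08,0,0,0,-0.03,0,0,0,0,0,0,0,0,0]}}

```text
time_s: 49.8
tool_pos: [424.3, -14.8, 11.6]
tool_rot: [[-0.14, 0.99, 0.001], [0.99, 0.14, -0.0], [-0.0, 0.001, -1.0]]
contact_force: [-0.2, 0.1, -1.3]
finger_gap: 0.572
gripper_force: 65.0
```

Request:
{"fn": "apply_moves", "kwargs": {"moves": [0,0,-0.02,0,0,0,0,0,0,0,0,0]}}

```text
time_s: 50.18
tool_pos: [424.4, -14.8, 11.1]
tool_rot: [[-0.14, 0.99, 0.001], [0.99, 0.14, -0.0], [-0.0, 0.001, -1.0]]
contact_force: [-2.4, 0.2, 4.2]
finger_gap: 0.577
gripper_force: 65.7
```

Contact. I'll release, then withdraw up and back.

Request:
{"fn": "apply_moves", "kwargs": {"moves": [0,0,0,0,0,0,0,0,0,0,0,0,0,0,0,0,0,0,0,0], "claw": 85}}

```text
time_s: 50.8
tool_pos: [424.0, -14.8, 10.2]
tool_rot: [[-0.14, 0.99, -0.0], [0.99, 0.14, 0.0], [0.0, -0.0, -1.0]]
contact_force: [0.1, 0.8, -0.2]
finger_gap: 0.994
gripper_force: 0.0
```

Request:
{"fn": "apply_moves", "kwargs": {"moves": [0,0,0.1,0,0,0,0.3,0,0,0,0.6,0,0,0,0.8,0,0,0,0.8,0,0,0,0.8,0,0,0,0.8,0,0,0,0.3,0,0.5,0,0,0,0.8,0,0,0,0.8,0,0,0,0.8,0,0,0,0.4,0,0,0,0,0,0,0,0,0,0,0]}}

```text
time_s: 52.68
tool_pos: [587.8, -14.7, 234.5]
tool_rot: [[-0.14, 0.99, -0.002], [0.99, 0.14, 0.0], [0.0, -0.002, -1.0]]
contact_force: [0.4, 0.7, 0.0]
finger_gap: 0.996
gripper_force: 0.0
```

```bash
python3 - <<'E'
from h import *
for n in("top","side"):
  for l,a,b in [("bar_mid",14,40),("round_tin_mid",38,60),("power_bank_mid",20,45),("pencil_box_mid",24,48),("short_tray",1,15),("long_tray",1,15),("mug",80,100)]:
    for o in fit(n,l,a,b): print(*o)
im,d=env.snapshot("side"); cv2.imwrite("pics/s10.png",im)
E
```

```text
top bar_mid 0.87 667 c [609.6 200. ] size [ 19.3 291.9] yaw -6.4 z 22.3
top round_tin_mid 0.51 262 c [423.9 258.7] size [46.5 48.3] yaw -89.0 z 46.8
top power_bank_mid 0.52 303 c [ 434.6 -305.8] size [37.8 66.8] yaw -87.1 z 32.4
top pencil_box_mid 0.83 565 c [416.5  37.4] size [47.4 89.8] yaw 8.1 z 37.0
top short_tray 0.7 266 c [ 436.7 -315.9] size [62.7 99.6] yaw -81.9 z 6.9
top short_tray 0.65 1193 c [607.9 200.3] size [ 66.3 287.6] yaw -7.5 z 4.6
top long_tray 0.87 501 c [423.2 -12.2] size [ 79.7 222. ] yaw 8.3 z 6.6
top mug 0.61 170 c [516.8 468.7] size [71.5 75.8] yaw -24.1 z 89.4
side bar_mid 0.93 459 c [610.5 196.5] size [ 18.5 303.8] yaw -6.6 z 20.8
side round_tin_mid 0.77 183 c [423.1 255.3] size [46.7 53. ] yaw 2.0 z 44.8
side power_bank_mid 0.6 1958 c [ 429.5 -274.6] size [ 66.  112.2] yaw 8.7 z 31.2
side pencil_box_mid 0.6 1371 c [423.8 -16. ] size [ 50.9 193.4] yaw 8.2 z 35.2
side short_tray 0.65 1377 c [ 431.  -276.5] size [ 98.4 143.7] yaw 8.5 z 5.1
side long_tray 0.87 973 c [424.7 -17.2] size [ 81.4 223.4] yaw 8.6 z 5.1
side mug 0.58 155 c [517.5 467.4] size [72.3 79.6] yaw -7.2 z 85.8
```

View pics/s10.png

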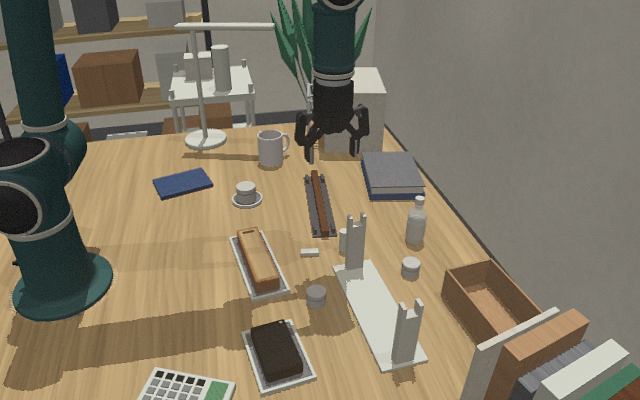

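The last view shows everything in place: bar in the rest (320,205), tin in the dish (247,192), box in the long tray (258,262) and bank in the short tray (277,352). The mug (271,148) has not moved, and the gripper is clear.

```bash
python3 -c "
from bench import env
print(env.hand_in())"
```

```text
the job is handed in; nothing more can be done
None
```

I handed the job in at about 53 s. The final camera check showed the bar in its rest, the tin in the dish, the power bank and pencil box flat in their trays, and the mug not moved. The hand-in returned no verdict.

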